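# Draw out the shear's scrap tray with the hook

### The arm

A 6-joint arm with a two-finger parallel gripper is mounted at the origin on the work surface. World frame = base frame: x ahead of the robot, y to its left, z up, the work surface at z = 0. Lengths are in m, angles in rad, forces in N, time in s.
With the tool pointing down it reaches from about 0.25 to 0.725 m from the base axis. Payload 4 kg.
Tool frame: the origin (TCP) lies midway between the tips of the shut fingers; the grasp point (between the pads) lies 19 mm behind it; z points along the fingers, y is the line along which they close (so a half turn about z gives the same grasp; the last joint's range is limited). The gripper opens to 85 mm and grips with 20 to 120 N. Pads are 22 mm wide; open, the fingers measure 114 mm over their backs; the gripper's body (76 mm by 85 mm) begins 54 mm behind the grasp point. The pads swing forward as they close: fully open they stand 13 mm farther back than shut.
Start: joints at [-1.104, 0.241, 0.005, 1.335, 0, 1.571], TCP at [0.225, -0.447, 0.231] pointing down, gripper open.
Joint ranges: [-2.72, 2.72], [-1.05, 1.87], [-1.09, 1.28], [-1.99, 2.15], [-1.42, 1.44], [-3.14, 3.14]. Speed limits (rad/s): [2.79, 2.79, 3.14, 3.14, 3.14, 3.14].

### API

Orientations are given as a unit quaternion [x, y, z, w].
In Python, from workcell import monitor, vision, job gives the robot as it stands.
- The arm moves only by the tool move_arm, never from a script. Its argument "moves" is a list that holds one entry, the list of rows, each a list of 5 numbers: the shift along the world's x, y, z in m, then the turn about the world's z in degrees, then the opening in per cent of the stroke, from 0 (shut) to 100 (fully open). In form: [[[x, y, z, turn, gripper], ...]]. A call has 1 to 5 rows; each row is the pose to reach, as a shift and turn from the pose commanded when the call began; what a row does not reach only later rows make up. A row lasts 1/8 s, in which the tool goes at most 62.5 mm and 10.7 degrees, less where a joint would pass 70% of its speed; a pose out of reach is approached as far as the arm can. A call with a gripper value outside its range is refused whole. The fingers move at their own pace and stop on an object; the grip force is fixed at half the most. Time passes only in rows, so rows that repeat a pose let the fingers close. It gives the time, the measured TCP pose, the force, the opening and the grip force at its end, in the units of the state.
- monitor.get_obs(): the state, without advancing time (a new reading comes with each control period).
- vision.camera(name): name is "side" or "top"; returns a dict with "color" (420x560x3 uint8, red, green, blue), "camera_matrix" (3x3 intrinsics, pixels), "k1" (the pictures are not rectified: a ray, as slopes to the right and down, at radius r is drawn at 1 + k1 r^2 times it, then the intrinsics apply), "eye" and "attitude" of the camera in the world. Camera axes: x right, y up, looking along -z (the intrinsics and any distortion apply to the point x, -y, -z); pixel columns grow to the right and rows downward; lengths in m; the calibration is good to about 2 mm. A picture is of the moment at which its call begins. There is no depth.
- job.job_done(): hands the job in; it is judged then, once.
The state is a dict: "clock": time; "joint_pos": joint angles; "joint_vel": joint speeds; "tau": joint torques, N m; "eef_pos": TCP position; "tool_rot": TCP orientation; "ft_force": force on the tool from outside, world axes, zero at the start; "ft_torque": the same for the moment, N m; "grip_width": finger opening in m; "grasp_force": force on a finger pad.
Only numpy, scipy, OpenCV 4.12 (cv2) and the standard library are available. Lean on these libraries where they do the work, as an engineer would, in place of code of your own. Each camera call takes 0.05 s, during which the arm holds its last target. There are 200 camera calls.

### The job

Take the hand hook from its wooden rest, drop its bent tip into the ring on the front of the shear's scrap tray, and with the hook alone drag the tray out between its rails until you feel it come up against the stop inside the bay, then keep a steady, moderate pull on it (about 8 newtons more than the dragging took) for a good second so that it is properly seated. Feel for the stop and never force it: no more than 15 newtons on it, and do not touch the sharp tray with the gripper. Then unhook, leaving the tray drawn out, and lay the hook back in its rest as you found it, without disturbing the other things on the bench.

Things in the scene. Friction and masses are not known exactly. Their poses are not given: they have to be found in the camera images.
- hook: Hand hook, 160 g. Wooden grip 110 (x) x 22 (y) x 26 (z) mm, origin at its centre, near the centre of mass. From its +x end a 9 mm steel rod goes on to x = 110 mm, there bending straight down to a round-nosed tip that ends 39.5 mm below the grip's centre line. Grip it across y from above at the origin; a grip of 40 N or more keeps it from twisting in the fingers.
- hook_tip (a point): Lowest point of the hook's bent tip, at (110, 0, -39.5) mm in the hook's frame, with its axes.
- rest: Fixed wooden rest holding the hook tip-down: base 160 x 60 x 8 mm, two notched uprights 8 mm thick, under the grip at x = -45 mm (notch 28 mm wide, floor 60 mm up) and under the rod at x = 78 mm (15 mm wide, floor 68.5 mm up); notch sides 12 mm high, then flared 9 mm more. Origin at bench level; the lying hook's origin is within 6 mm of (0, 0, 73) mm here, same axes.
- bay: Fixed scrap bay of a bench shear: a hood 200 mm wide, 85 mm high (low shear on top) over two rails 36 mm high, 260 mm long, inner faces 68 mm either side of the centre line. Origin at bench level on the centre line at the rails' front ends, hood from x = 60 mm on; +x runs into the bay, the tray comes out towards -x. Inside, out of sight, a rigid stop catches the tray: see tray.
- tray: Loose sheet-metal scrap tray on the bench between the rails, 3 mm play each side: 160 long (x) x 130 wide x 30 mm high, back wall 60 mm. About 0.5 kg, drags with 2 to 6 N. Origin at bench level, middle of its front wall's outer face; +x towards its back. Its back wall meets the hidden stop when the origin is 45 to 85 mm outside (-x) the rails' front ends: anywhere between, set anew each time.
- ring (a point): Centre of the level steel pull ring in front of the tray, at (-24, 0, 25) mm in the tray's frame: clear opening about 18 mm, wire 6 mm thick, so its top is 28 mm and its underside 22 mm above the bench; nothing but the bench lies under it.
- bin: Bystander: loose open grey plastic bin, 150 x 110 x 50 mm, origin under its centre. It and the rest may have changed sides.
- jar: Bystander: white jar with steel cap, 60 mm across, 90 mm high, origin under its centre.
- square: Bystander: try square lying flat, wooden stock 100 (x) x 22 x 18 mm, origin under the stock's centre; steel blade 150 mm long along +y from the stock at x = 40 mm.
Not all that is in view belongs to the job. Leave any black or yellow look-alike of the tray alone.

How it is judged:
By the outcome, as a careful person would: the job done as asked, in the order asked, and still so for the second after the job is handed in, with the robot touching nothing.
It also fails if it takes over 67 s, if anything falls off the work surface, if the arm or the gripper's body presses on something with over 40 N, if the wrist force passes 120 N, or if a joint passes its speed limit or range.

## Working session

There is one attempt and no reset: what is moved stays moved. The work goes in short steps, Python scripts to look and compute and a tool call to move; the robot and the scene stay as the last step left them, time stands still between calls to the robot, and variables do not carry over. Pictures are saved under pics/ and viewed, at most 10 in all, crops included, and the job is handed in when it is done.

Besides the shell and the picture viewer there is one more tool, called after "Request:" by a JSON object that holds its "api" and its "payload", one argument or row to a line. move_arm: Moves the arm, as the interface text tells. Its arguments: {"type":"object","properties":{"moves":{"type":"array","items":{"type":"array","items":{"type":"array","items":{"type":"number"}}}}},"required":["moves"]}

```bash
mkdir -p pics; ls; python3 - <<'E'
from workcell import monitor, vision, job
import cv2
for n in ("side","top"):
    c=vision.camera(n); cv2.imwrite(f"pics/{n}0.png",c["color"][:,:,::-1])
    print(n,c["camera_matrix"],c["k1"],c["eye"],c["attitude"])
print(monitor.get_obs())
E
```

```text
pics
side [[546.91709498   0.         281.25111095]
 [  0.         546.91709498 209.98005099]
 [  0.           0.           1.        ]] -0.06650347601451642 [-0.01881537  0.84967033  1.07995575] [-0.11166269  0.37893534  0.88642136 -0.24123976]
top [[412.75516277   0.         281.24774401]
 [  0.         412.75516277 208.50351015]
 [  0.           0.           1.        ]] -0.10931745503287073 [ 0.41497576 -0.07576062  1.00123884] [ 0.05277818 -0.05373561 -0.69738747  0.71272552]
{'clock': 0.1, 'joint_pos': array([-1.10401273e+00,  2.41340662e-01,  3.82955071e-03,  1.33518787e+00,
        1.47856138e-05,  1.57079944e+00]), 'joint_vel': array([ 0.00102165, -0.00119086,  0.00205183, -0.00047031,  0.00126396,
        0.00049304]), 'tau': array([ 1.87069018e-04, -3.73137367e+01,  2.53010684e+01,  1.08150186e-02,
        2.10362714e-05, -4.37079194e-06]), 'eef_pos': array([ 0.22475329, -0.44599445,  0.23048924]), 'tool_rot': array([ 9.72887464e-01,  2.31277059e-01, -2.12830336e-04, -9.27241962e-04]), 'ft_force': array([ 0.02565263, -0.82801534,  0.37612988]), 'ft_torque': array([ 0.00325262,  0.03269111, -0.01145564]), 'grasp_force': 0.0, 'grip_width': 0.08566388021489463}
```

View pics/side0.png

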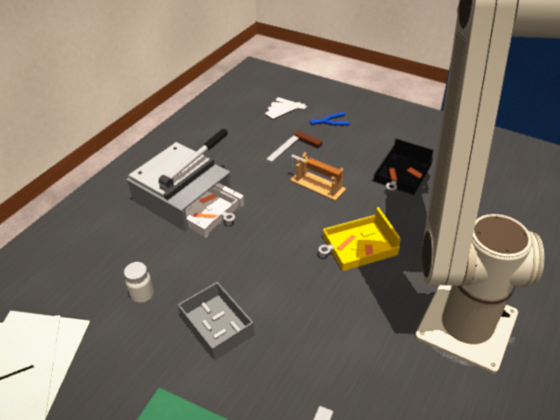

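View pics/top0.png

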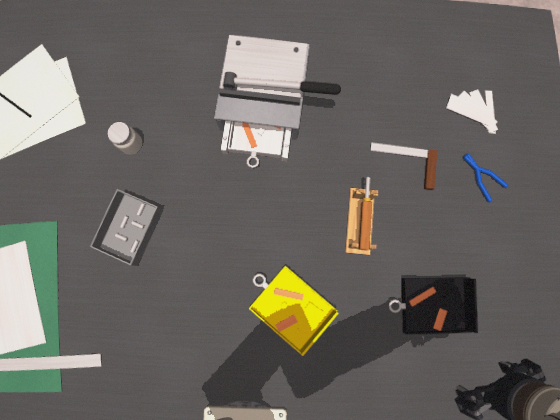

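The side view shows the tray ring near (229,218), and the hook in its rest near (318,170). The top view shows the ring near (253,161) and the hook's grip near (364,222), with its rod running up to (368,180). The yellow and black trays are decoys. I'll zoom in on both.

```bash
cat > h.py <<'E'
import numpy as np, cv2
from scipy.spatial.transform import Rotation as R
from workcell import monitor, vision, job
class Cam:
    def __init__(s,n):
        c=vision.camera(n); s.im=c["color"]; s.K=c["camera_matrix"]; s.d=np.array([c["k1"],0,0,0.]); s.e=np.array(c["eye"])
        s.R=R.from_quat(c["attitude"]).as_matrix()
    def ray(s,p):
        x,y=cv2.undistortPoints(np.array([[p]],float),s.K,s.d)[0,0]
        v=s.R@np.array([x,-y,-1]); return v/np.linalg.norm(v)
    def plane(s,p,z):
        v=s.ray(p); return s.e+v*(z-s.e[2])/v[2]
    def proj(s,P):
        q=(np.atleast_2d(P)-s.e)@s.R*[1,-1,-1]
        return cv2.projectPoints(q,np.zeros(3),np.zeros(3),s.K,s.d)[0][:,0]
def tri(a,pa,b,pb):
    u,v=a.ray(pa),b.ray(pb)
    t=np.linalg.lstsq(np.c_[u,-v],b.e-a.e,rcond=None)[0]
    A,B=a.e+u*t[0],b.e+v*t[1]; return (A+B)/2,np.linalg.norm(A-B)
def crop(im,x,y,w,h,k): return cv2.resize(im[y:y+h,x:x+w,::-1],None,fx=k,fy=k,interpolation=cv2.INTER_CUBIC)
E
python3 - <<'E'
from h import *
s,t=Cam("side"),Cam("top")
a=np.hstack([crop(t.im,210,100,100,75,4),crop(t.im,320,170,100,75,4)])
b=np.hstack([crop(s.im,180,170,100,75,4),crop(s.im,270,140,100,75,4)])
cv2.imwrite("pics/z.png",np.vstack([a,b]))
E
```

```text
(no output)
```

View pics/z.png

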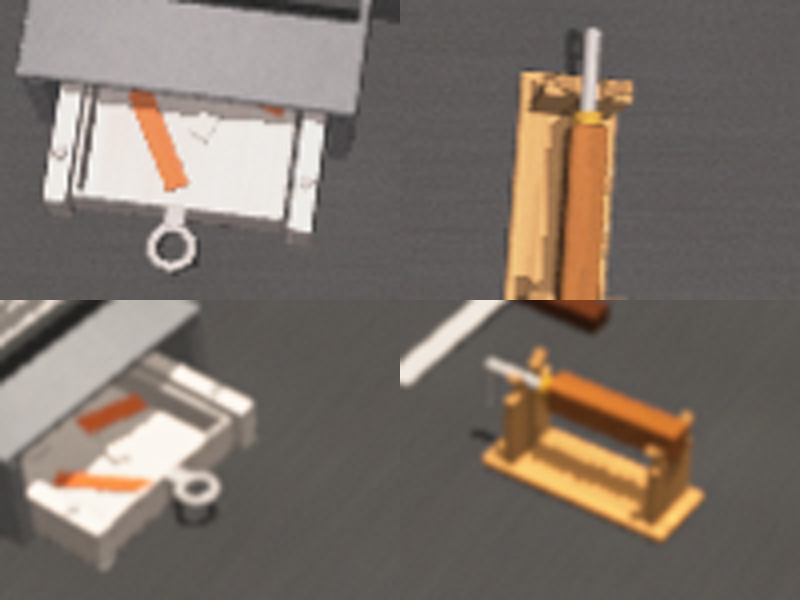

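```bash
python3 - <<'E'
from h import *
np.set_printoptions(precision=4,suppress=True)
s,t=Cam("side"),Cam("top")
T=lambda x,y:(x/4-.4,y/4-.4)
o=lambda a,b:np.array(a)+b
print("ring",tri(t,o(T(171,247),(210,100)),s,o(T(196,188),(180,170))))
print("rodend",tri(t,o(T(193,30),(320,170)),s,o(T(90,63),(270,140))))
print("ferr",tri(t,o(T(190,118),(320,170)),s,o(T(145,80),(270,140))))
# ring by mask contour
# grip brown mask
res={}
for c,(x,y,w,h),n in((t,(340,170,50,100),'t'),(s,(295,150,60,45),'s')):
    hsv=cv2.cvtColor(c.im[y:y+h,x:x+w],cv2.COLOR_RGB2HSV)
    m=cv2.inRange(hsv,(0,150,60),(13,255,215))
    k=cv2.connectedComponentsWithStats(m); i=1+np.argmax(k[2][1:,4])
    pts=np.argwhere(k[1]==i)[:,::-1]+[x,y]
    r=cv2.minAreaRect(pts.astype(np.float32)); print(n,k[2][i],r)
    res[n]=cv2.boxPoints(r); print(res[n])
# rails front inner top corners, z=.036
L=t.plane(o(T(73,203),(210,100)),.036);Rr=t.plane(o(T(290,228),(210,100)),.036)
print("rails",L,Rr,(L+Rr)/2,np.linalg.norm(L-Rr))
n=L-Rr;print("bay +x yaw deg",np.degrees(np.arctan2(n[1],n[0]))-90)
# outer edges of right rail: (325,115)->(313,235); left rail outer (52,85)->(44,205)
for a,b in(((325,115),(313,235)),((57,85),(44,205)),((300,110),(288,228)),((84,85),(73,203))):
    A,B=[t.plane(o(T(*q),(210,100)),.036) for q in(a,b)];d=A-B;print("rail dir",np.degrees(np.arctan2(d[1],d[0])))
# bin/rest etc not needed
E
```

```text
ring (array([ 0.6783, -0.0024,  0.0247]), np.float64(0.0003024616966193505))
rodend (array([ 0.633 , -0.2747,  0.0731]), np.float64(0.0018735354522102779))
ferr (array([ 0.5817, -0.2702,  0.0798]), np.float64(0.0016634192877611252))
t [ 19  31  13  49 468] ((364.97515869140625, 224.97238159179688), (10.459207534790039, 47.98621368408203), 3.0127875804901123)
[[358.4917 248.6575]
 [361.0138 200.7376]
 [371.4586 201.2873]
 [368.9365 249.2072]]
s [ 12   8  35  23 275] ((324.3168029785156, 168.55218505859375), (36.233314514160156, 10.530864715576172), 22.750978469848633)
[[305.5734 166.4017]
 [309.646  156.6902]
 [343.0602 170.7026]
 [338.9876 180.4141]]
rails [0.7015 0.0571 0.036 ] [ 0.6885 -0.0748  0.036 ] [ 0.695  -0.0089  0.036 ] 0.13255677434084037
bay +x yaw deg -5.622557312799117
rail dir -4.452886732543938
rail dir -3.16860799024023
rail dir -4.382081381377597
rail dir -2.518228961547949
```

```bash
python3 - <<'E'
from h import *
np.set_printoptions(precision=4,suppress=True)
s,t=Cam("side"),Cam("top")
c=t.plane((364.97,224.97),.086);print("grip top ctr",c)
A=t.plane((366.24,201.0),.086);B=t.plane((363.7,248.9),.086);d=A-B
print(A,B,np.degrees(np.arctan2(d[1],d[0])),np.linalg.norm(d))
E2=t.plane((367.9,177.1),.0775);d2=E2-c;print("rod end",E2,np.degrees(np.arctan2(d2[1],d2[0])),np.hypot(*d2[:2]))
# height check: two views of grip-top far corners (rear right, in top / side)
print("rear -y edge",tri(t,(368.9,249.2),s,(343.0,170.7)),"rear +y",tri(t,(358.5,248.7),s,(336.5,173.5)))
print("front -y top",tri(t,(371.4,201.3),s,(309.6,156.7)))
o=monitor.get_obs();print(R.from_quat(o['tool_rot']).as_matrix(),o['eef_pos'])
E
```

```text
grip top ctr [ 0.5208 -0.2639  0.086 ]
[ 0.5754 -0.2673  0.086 ] [ 0.4672 -0.2607  0.086 ] -3.4589445355644655 0.10837157410226372
rod end [ 0.6329 -0.2736  0.0775] -4.9291780394403455 0.11247296951777558
rear -y edge (array([ 0.4653, -0.2739,  0.0827]), np.float64(0.0036807248140275075)) rear +y (array([ 0.469 , -0.2475,  0.0896]), np.float64(0.003909478101070895))
front -y top (array([ 0.5748, -0.2786,  0.0877]), np.float64(0.00013996037731127964))
[[ 0.893   0.45   -0.0001]
 [ 0.45   -0.893   0.0003]
 [ 0.     -0.0003 -1.    ]] [ 0.225  -0.4464  0.2312]
```

Request:
{"api": "move_arm", "payload": {
  "moves": [
    [[0.04,0.025,0,-6,100],[0.09,0.055,0,-15,100],[0.14,0.088,-0.01,-24,100],[0.195,0.12,-0.03,-30.7,100],[0.245,0.15,-0.05,-30.7,100]]
  ]
}}

```text
clock: 1.02
eef_pos: [0.4691, -0.2972, 0.1823]
tool_rot: [0.999, -0.035, 0.001, 0.0]
ft_force: [0.6, -0.6, 1.2]
grip_width: 0.0854
grasp_force: 0.0
```

Request:
{"api": "move_arm", "payload": {
  "moves": [
    [[0.03,0.019,-0.015,0,100],[0.045,0.029,-0.03,0,100],[0.049,0.032,-0.035,0,100],[0.049,0.032,-0.035,0,100]]
  ]
}}

```text
clock: 1.52
eef_pos: [0.5154, -0.2667, 0.1472]
tool_rot: [0.999, -0.035, -0.001, -0.0]
ft_force: [-0.1, -0.7, -0.2]
grip_width: 0.0854
grasp_force: 0.0
```

```bash
python3 - <<'E'
from h import *
s,t=Cam("side"),Cam("top")
a=np.hstack([crop(t.im,300,160,130,98,3)[:294,:390],crop(s.im,250,100,130,98,3)[:294,:390]])
cv2.imwrite("pics/g.png",a)
o=monitor.get_obs();print(o['eef_pos'],R.from_quat(o['tool_rot']).as_euler('zyx',degrees=True),o['ft_force'])
print(t.proj([[.519,-.265,.086],o['eef_pos']]),s.proj([[.519,-.265,.086],o['eef_pos']]))
E
```

```text
[ 0.51562879 -0.2672878   0.14816523] [4.06078537e+00 3.57895894e-02 1.79959623e+02] [-0.51384652 -0.89717977  0.45966507]
[[365.46436618 225.795018  ]
 [372.61951976 224.18163127]] [[324.31029751 165.62304497]
 [326.59890162 148.28196794]]
```

View pics/g.png

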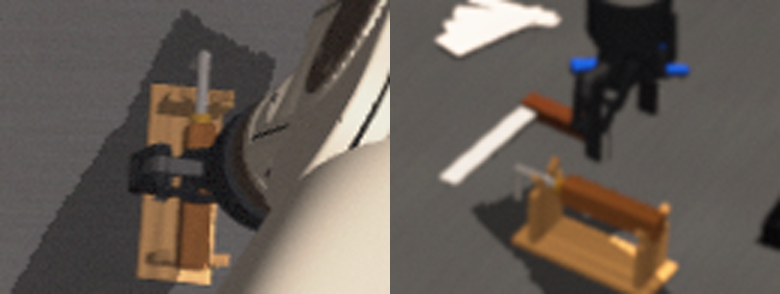

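Request:
{"api": "move_arm", "payload": {
  "moves": [
    [[0,0,-0.03,0,100],[0,0,-0.065,0,100],[0,0,-0.085,0,100],[0,0,-0.094,0,100],[0,0,-0.094,0,100]]
  ]
}}

```text
clock: 2.25
eef_pos: [0.516, -0.2668, 0.0537]
tool_rot: [0.999, -0.035, 0.0, 0.0]
ft_force: [-0.9, -0.1, -0.0]
grip_width: 0.0853
grasp_force: 0.0
```

Request:
{"api": "move_arm", "payload": {
  "moves": [
    [[0.003,0.0018,0,0,60],[0.003,0.0018,0,0,20],[0.003,0.0018,0,0,0],[0.003,0.0018,0,0,0],[0.003,0.0018,0,0,0]]
  ]
}}

```text
clock: 2.88
eef_pos: [0.5197, -0.2644, 0.0539]
tool_rot: [0.999, -0.034, 0.0, 0.0]
ft_force: [-0.4, 0.3, 3.5]
grip_width: 0.0211
grasp_force: 58.8
```

Request:
{"api": "move_arm", "payload": {
  "moves": [
    [[0,0,0,0,0],[0,0,0,0,0]]
  ]
}}

```text
clock: 3.12
eef_pos: [0.5197, -0.2644, 0.0539]
tool_rot: [0.999, -0.034, 0.0, 0.0]
ft_force: [-1.3, 0.5, 5.7]
grip_width: 0.0211
grasp_force: 59.0
```

Request:
{"api": "move_arm", "payload": {
  "moves": [
    [[0,0,0.01,0,0],[0,0,0.025,0,0],[0,0,0.05,0,0],[0,0,0.08,0,0],[0,0,0.08,0,0]]
  ]
}}

```text
clock: 3.75
eef_pos: [0.5213, -0.2654, 0.1367]
tool_rot: [0.999, -0.035, 0.003, 0.001]
ft_force: [0.9, -0.9, -0.3]
grip_width: 0.0216
grasp_force: 58.7
```

```bash
python3 - <<'E'
from h import *
s,t=Cam("side"),Cam("top")
a=np.hstack([crop(t.im,320,130,100,98,4),crop(s.im,250,100,100,98,4)])
cv2.imwrite("pics/l.png",a)
o=monitor.get_obs();print(o['eef_pos'],o['tool_rot'],o['ft_force'],o['ft_torque'])
E
```

```text
[ 0.51918994 -0.26434487  0.1334056 ] [ 9.99403544e-01 -3.45332170e-02  9.01403632e-05  7.05604724e-05] [-0.60864457  0.04515716 -0.95575605] [0.02597622 0.0718341  0.02981582]
```

View pics/l.png

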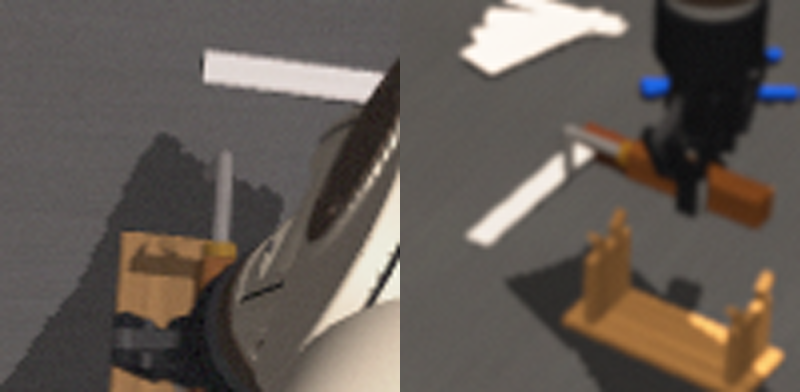

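```bash
python3 - <<'E'
from h import *
np.set_printoptions(precision=4,suppress=True)
s,t=Cam("side"),Cam("top")
e=monitor.get_obs()['eef_pos']
print(e,"rodend",tri(t,(375.9,167.9),s,(291.3,131.9)))
print("top@.153",t.plane((375.9,167.9),.1525)-e,"side tip @.113",s.plane((292.6,144.1),.113)-e)
print("ideal tip rel", .11*np.cos(np.radians(-4)), .11*np.sin(np.radians(-4)))
E
```

```text
[ 0.5184 -0.2639  0.1321] rodend (array([ 0.634 , -0.2736,  0.1587]), np.float64(0.00028378850849428914))
top@.153 [ 0.1174 -0.0111  0.0204] side tip @.113 [ 0.1137 -0.014  -0.0191]
ideal tip rel 0.10973204552858067 -0.007673212111853784
```

Request:
{"api": "move_arm", "payload": {
  "moves": [
    [[0.005,0.03,0,0,0],[0.013,0.08,0,0,0],[0.023,0.135,0,0,0],[0.033,0.19,0,0,0],[0.041,0.235,0,0,0]]
  ]
}}

```text
clock: 4.58
eef_pos: [0.5591, -0.0316, 0.1319]
tool_rot: [1.0, -0.029, -0.001, -0.002]
ft_force: [-0.2, -0.2, -0.3]
grip_width: 0.0211
grasp_force: 58.9
```

Request:
{"api": "move_arm", "payload": {
  "moves": [
    [[0.004,0.025,0,0,0],[0.006,0.035,-0.01,0,0],[0.006,0.037,-0.03,0,0],[0.006,0.037,-0.044,0,0],[0.006,0.037,-0.044,0,0]]
  ]
}}

```text
clock: 5.2
eef_pos: [0.5637, -0.0154, 0.0874]
tool_rot: [1.0, -0.018, -0.002, -0.009]
ft_force: [-0.4, 0.8, -1.5]
grip_width: 0.0213
grasp_force: 59.0
```

```bash
python3 - <<'E'
from h import *
s,t=Cam("side"),Cam("top")
a=np.hstack([crop(t.im,210,115,80,90,5),crop(s.im,190,150,80,90,5)])
cv2.imwrite("pics/r.png",a)
o=monitor.get_obs();print(o['eef_pos'],o['tool_rot'],o['ft_force'])
E
```

```text
[ 0.56537596 -0.01511414  0.08931312] [ 9.99806144e-01 -1.76102774e-02 -8.63007732e-05 -8.80600454e-03] [ 0.05994854  0.87584152 -1.267627  ]
```

View pics/r.png

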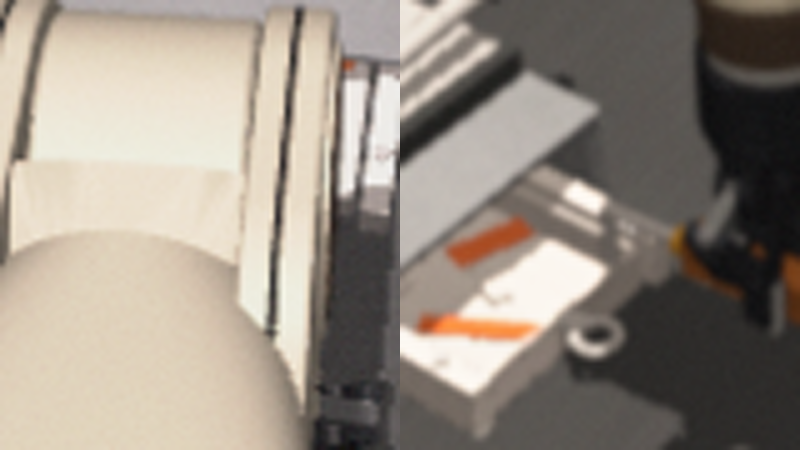

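The last joint reached its limit, so I'll turn the tool a few degrees. The hook's yaw doesn't matter for the pull.

Request:
{"api": "move_arm", "payload": {
  "moves": [
    [[0,0,0,5,0],[0,0,0,5,0],[0,0,0,5,0]]
  ]
}}

```text
clock: 5.68
eef_pos: [0.5658, -0.0145, 0.09]
tool_rot: [1.0, 0.026, 0.0, -0.009]
ft_force: [-0.1, 0.5, -2.1]
grip_width: 0.0211
grasp_force: 59.0
```

```bash
python3 - <<'E'
from h import *
np.set_printoptions(precision=4,suppress=True)
o=monitor.get_obs();print(o['eef_pos'],o['tool_rot'],o['joint_pos'],R.from_quat(o['tool_rot']).as_matrix())
E
```

```text
[ 0.5658 -0.0145  0.09  ] [ 0.9996  0.026   0.0003 -0.0088] [-0.035   0.4667 -0.05    1.0546  0.0176  3.0546] [[ 0.9986  0.052   0.0001]
 [ 0.052  -0.9985  0.0176]
 [ 0.001  -0.0176 -0.9998]]
```

Request:
{"api": "move_arm", "payload": {
  "moves": [
    [[0.0,0.004,-0.005,0,0],[0.0,0.0085,-0.015,0,0],[0,0.0085,-0.02,0,0],[0,0.0085,-0.02,0,0]]
  ]
}}

```text
clock: 6.18
eef_pos: [0.5646, -0.0057, 0.0684]
tool_rot: [1.0, 0.027, -0.001, -0.009]
ft_force: [-0.3, -0.4, -1.7]
grip_width: 0.0214
grasp_force: 59.0
```

```bash
python3 - <<'E'
from h import *
np.set_printoptions(precision=4,suppress=True)
s=Cam("side");t=Cam("top")
cv2.imwrite("pics/r2.png",np.hstack([crop(s.im,200,180,50,55,8),crop(t.im,232,130,50,55,8)]))
o=monitor.get_obs();e=o['eef_pos'];print(e,o['ft_force'])
tip=e+[.1124,.0041,-.0204]
print(tip,(s.proj([tip,[.6783,-.0024,.025]])-[200,180]+.5)*8)
E
```

```text
[ 0.5654 -0.0059  0.0692] [ 0.0966 -1.1237 -1.1717]
[ 0.6778 -0.0018  0.0488] [[227.5867 248.0733]
 [233.0476 296.2915]]
```

View pics/r2.png

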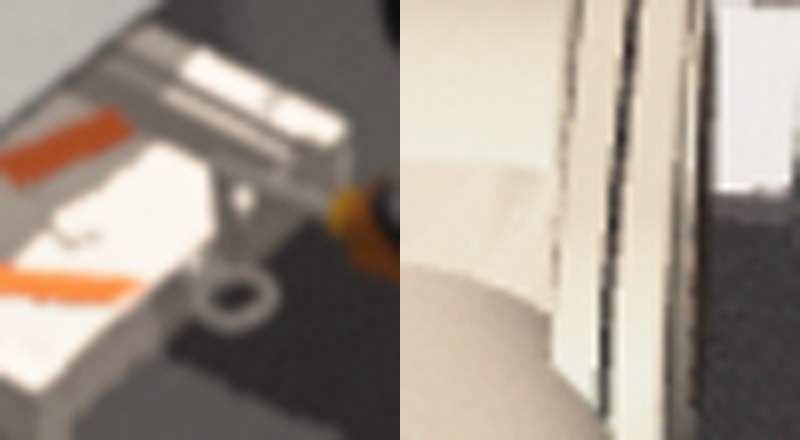

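Request:
{"api": "move_arm", "payload": {
  "moves": [
    [[0.0005,-0.0005,-0.006,0,0],[0.0005,-0.0005,-0.012,0,0],[0.0005,-0.0005,-0.016,0,0],[0.0005,-0.0005,-0.016,0,0]]
  ]
}}

```text
clock: 6.78
eef_pos: [0.5654, -0.0064, 0.0528]
tool_rot: [1.0, 0.027, -0.001, -0.009]
ft_force: [0.0, 0.6, -1.6]
grip_width: 0.0215
grasp_force: 59.0
```

```bash
python3 - <<'E'
from h import *
np.set_printoptions(precision=4,suppress=True)
s=Cam("side")
c=crop(s.im,205,185,50,50,10)
c=cv2.convertScaleAbs(np.clip(c.astype(float)-20,0,255),alpha=1.6)
cv2.imwrite("pics/r3.png",c)
o=monitor.get_obs();e=o['eef_pos'];print(e,o['ft_force'])
tip=e+[.1124,.0041,-.0204]
print(tip,(s.proj([tip,tip+[0,0,.0395],[.6783,-.0024,.025]])-[205,185]+.5)*10)
E
```

```text
[ 0.5657 -0.0064  0.0532] [-0.4133 -0.6514 -2.7504]
[ 0.6781 -0.0023  0.0328] [[239.3369 300.7502]
 [227.4897 196.0914]
 [241.3095 320.3644]]
```

View pics/r3.png

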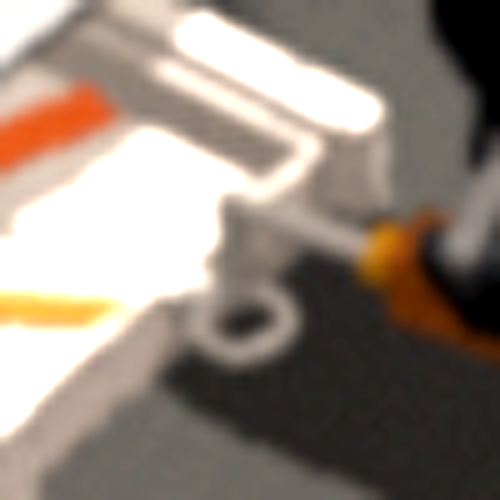

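Request:
{"api": "move_arm", "payload": {
  "moves": [
    [[-0.001,0,-0.004,0,0],[-0.001,0,-0.008,0,0],[-0.001,0,-0.01,0,0],[-0.001,0,-0.01,0,0]]
  ]
}}

```text
clock: 7.32
eef_pos: [0.5647, -0.0064, 0.0431]
tool_rot: [1.0, 0.027, -0.001, -0.009]
ft_force: [-0.0, 0.1, -1.6]
grip_width: 0.021
grasp_force: 59.0
```

Request:
{"api": "move_arm", "payload": {
  "moves": [
    [[0,0,-0.004,0,0],[0,0,-0.008,0,0],[0,0,-0.011,0,0],[0,0,-0.011,0,0]]
  ]
}}

```text
clock: 7.82
eef_pos: [0.5645, -0.0064, 0.0319]
tool_rot: [1.0, 0.027, -0.001, -0.009]
ft_force: [-0.0, -0.1, -1.9]
grip_width: 0.0213
grasp_force: 59.0
```

Request:
{"api": "move_arm", "payload": {
  "moves": [
    [[-0.002,0,0,0,0],[-0.004,0,0,0,0],[-0.006,0.0005,0,0,0],[-0.008,0.0005,0,0,0],[-0.01,0.0005,0,0,0]]
  ]
}}

```text
clock: 8.45
eef_pos: [0.5554, -0.0059, 0.0327]
tool_rot: [1.0, 0.027, 0.0, -0.009]
ft_force: [2.1, 0.2, -2.9]
grip_width: 0.0215
grasp_force: 58.8
```

Request:
{"api": "move_arm", "payload": {
  "moves": [
    [[-0.002,0,0,0,0],[-0.004,0,0,0,0],[-0.006,0.0005,0,0,0],[-0.008,0.0005,0,0,0],[-0.01,0.0007,0,0,0]]
  ]
}}

```text
clock: 9.07
eef_pos: [0.545, -0.0052, 0.0325]
tool_rot: [1.0, 0.027, -0.0, -0.009]
ft_force: [2.8, -0.2, -1.8]
grip_width: 0.021
grasp_force: 58.9
```

Request:
{"api": "move_arm", "payload": {
  "moves": [
    [[-0.0025,0,0,0,0],[-0.005,0.0003,0,0,0],[-0.0075,0.0005,0,0,0],[-0.01,0.0007,0,0,0],[-0.0125,0.0009,0,0,0]]
  ]
}}

```text
clock: 9.7
eef_pos: [0.5323, -0.0042, 0.0325]
tool_rot: [1.0, 0.027, -0.0, -0.009]
ft_force: [4.4, 0.3, -1.6]
grip_width: 0.021
grasp_force: 59.0
```

Request:
{"api": "move_arm", "payload": {
  "moves": [
    [[-0.0025,0,0,0,0],[-0.005,0.0003,0,0,0],[-0.0075,0.0005,0,0,0],[-0.01,0.0007,0,0,0],[-0.0125,0.0009,0,0,0]]
  ]
}}

```text
clock: 10.32
eef_pos: [0.5198, -0.0034, 0.0324]
tool_rot: [1.0, 0.027, -0.0, -0.009]
ft_force: [3.6, -0.2, -0.9]
grip_width: 0.0213
grasp_force: 59.0
```

Request:
{"api": "move_arm", "payload": {
  "moves": [
    [[-0.0008,0,0,0,0],[-0.0016,0,0,0,0],[-0.0024,0.0002,0,0,0],[-0.0032,0.0003,0,0,0],[-0.004,0.0003,0,0,0]]
  ]
}}

```text
clock: 10.95
eef_pos: [0.5159, -0.0031, 0.0324]
tool_rot: [1.0, 0.027, -0.0, -0.009]
ft_force: [3.3, 0.3, -1.2]
grip_width: 0.0211
grasp_force: 59.0
```

Request:
{"api": "move_arm", "payload": {
  "moves": [
    [[-0.0004,0,0,0,0],[-0.0008,0,0,0,0],[-0.0012,0.0001,0,0,0],[-0.0016,0.0001,0,0,0]]
  ]
}}

```text
clock: 11.45
eef_pos: [0.5143, -0.003, 0.0324]
tool_rot: [1.0, 0.027, -0.0, -0.009]
ft_force: [3.6, 1.1, -1.3]
grip_width: 0.0213
grasp_force: 59.0
```

Request:
{"api": "move_arm", "payload": {
  "moves": [
    [[-0.0004,0,0,0,0],[-0.0008,0,0,0,0],[-0.0012,0.0001,0,0,0],[-0.0016,0.0001,0,0,0]]
  ]
}}

```text
clock: 11.95
eef_pos: [0.5127, -0.0028, 0.0324]
tool_rot: [1.0, 0.027, -0.0, -0.009]
ft_force: [3.0, -0.2, -1.9]
grip_width: 0.0209
grasp_force: 59.0
```

Request:
{"api": "move_arm", "payload": {
  "moves": [
    [[-0.0004,0,0,0,0],[-0.0008,0,0,0,0],[-0.0012,0.0001,0,0,0],[-0.0016,0.0001,0,0,0]]
  ]
}}

```text
clock: 12.45
eef_pos: [0.5111, -0.0028, 0.0324]
tool_rot: [1.0, 0.027, -0.0, -0.009]
ft_force: [4.1, -0.3, -1.3]
grip_width: 0.0212
grasp_force: 59.0
```

Request:
{"api": "move_arm", "payload": {
  "moves": [
    [[-0.0004,0,0,0,0],[-0.0008,0,0,0,0],[-0.0012,0.0001,0,0,0],[-0.0016,0.0001,0,0,0]]
  ]
}}

```text
clock: 12.95
eef_pos: [0.5095, -0.0027, 0.0324]
tool_rot: [1.0, 0.027, -0.0, -0.009]
ft_force: [3.6, -0.3, -1.2]
grip_width: 0.0209
grasp_force: 59.0
```

Request:
{"api": "move_arm", "payload": {
  "moves": [
    [[-0.0004,0,0,0,0],[-0.0008,0,0,0,0],[-0.0012,0.0001,0,0,0],[-0.0016,0.0001,0,0,0]]
  ]
}}

```text
clock: 13.45
eef_pos: [0.5079, -0.0026, 0.0324]
tool_rot: [1.0, 0.027, -0.0, -0.009]
ft_force: [3.9, -0.1, 0.0]
grip_width: 0.0215
grasp_force: 59.0
```

Request:
{"api": "move_arm", "payload": {
  "moves": [
    [[-0.0004,0,0,0,0],[-0.0008,0,0,0,0],[-0.0012,0.0001,0,0,0],[-0.0016,0.0001,0,0,0]]
  ]
}}

```text
clock: 13.95
eef_pos: [0.5067, -0.0025, 0.0325]
tool_rot: [1.0, 0.027, 0.0, -0.009]
ft_force: [5.4, -0.7, -1.9]
grip_width: 0.0212
grasp_force: 59.0
```

Request:
{"api": "move_arm", "payload": {
  "moves": [
    [[-0.0002,0,0,0,0],[-0.0004,0,0,0,0],[-0.0004,0,0,0,0]]
  ]
}}

```text
clock: 14.32
eef_pos: [0.5066, -0.0023, 0.0325]
tool_rot: [1.0, 0.027, 0.0, -0.009]
ft_force: [5.9, 0.6, -3.3]
grip_width: 0.0214
grasp_force: 58.8
```

Request:
{"api": "move_arm", "payload": {
  "moves": [
    [[-0.0003,0,0,0,0],[-0.0006,0,0,0,0],[-0.0008,0,0,0,0],[-0.0008,0,0,0,0]]
  ]
}}

```text
clock: 14.82
eef_pos: [0.5065, -0.0022, 0.0326]
tool_rot: [1.0, 0.027, 0.001, -0.009]
ft_force: [7.1, 0.0, -2.4]
grip_width: 0.0214
grasp_force: 58.7
```

Request:
{"api": "move_arm", "payload": {
  "moves": [
    [[-0.0005,0,0,0,0],[-0.001,0,0,0,0],[-0.0015,0,0,0,0],[-0.0015,0,0,0,0]]
  ]
}}

```text
clock: 15.32
eef_pos: [0.5064, -0.0021, 0.0331]
tool_rot: [1.0, 0.027, 0.002, -0.009]
ft_force: [9.2, 0.7, -4.2]
grip_width: 0.0211
grasp_force: 58.7
```

Request:
{"api": "move_arm", "payload": {
  "moves": [
    [[-0.0005,0,0,0,0],[-0.001,0,0,0,0],[-0.0014,0,0,0,0],[-0.0014,0,0,0,0],[-0.0014,0,0,0,0]]
  ]
}}

```text
clock: 15.95
eef_pos: [0.5062, -0.002, 0.0335]
tool_rot: [1.0, 0.027, 0.003, -0.009]
ft_force: [10.8, 0.6, -2.5]
grip_width: 0.0213
grasp_force: 58.7
```

Request:
{"api": "move_arm", "payload": {
  "moves": [
    [[0,0,0,0,0],[0,0,0,0,0]]
  ]
}}

```text
clock: 16.2
eef_pos: [0.5062, -0.002, 0.0335]
tool_rot: [1.0, 0.027, 0.004, -0.009]
ft_force: [10.9, 1.3, -3.5]
grip_width: 0.0216
grasp_force: 58.7
```

Request:
{"api": "move_arm", "payload": {
  "moves": [
    [[-0.0004,0,0,0,0],[-0.0007,0,0,0,0],[-0.0007,0,0,0,0],[-0.0007,0,0,0,0],[-0.0007,0,0,0,0]]
  ]
}}

```text
clock: 16.82
eef_pos: [0.5061, -0.002, 0.0337]
tool_rot: [1.0, 0.027, 0.004, -0.009]
ft_force: [11.9, -0.3, -3.0]
grip_width: 0.021
grasp_force: 58.7
```

Request:
{"api": "move_arm", "payload": {
  "moves": [
    [[0,0,0,0,0],[0,0,0,0,0],[0,0,0,0,0],[0,0,0,0,0],[0,0,0,0,0]]
  ]
}}

```text
clock: 17.45
eef_pos: [0.5061, -0.002, 0.0337]
tool_rot: [1.0, 0.027, 0.004, -0.009]
ft_force: [11.6, 0.8, -3.6]
grip_width: 0.0209
grasp_force: 58.7
```

Request:
{"api": "move_arm", "payload": {
  "moves": [
    [[0,0,0,0,0],[0,0,0,0,0],[0,0,0,0,0],[0,0,0,0,0],[0,0,0,0,0]]
  ]
}}

```text
clock: 18.08
eef_pos: [0.5061, -0.002, 0.0337]
tool_rot: [1.0, 0.027, 0.004, -0.009]
ft_force: [10.7, 0.9, -3.9]
grip_width: 0.021
grasp_force: 58.7
```

Request:
{"api": "move_arm", "payload": {
  "moves": [
    [[0.002,0,0,0,0],[0.004,0,0,0,0],[0.006,0,0,0,0],[0.008,0,0,0,0],[0.008,0,0,0,0]]
  ]
}}

```text
clock: 18.7
eef_pos: [0.5078, -0.0026, 0.0316]
tool_rot: [1.0, 0.027, -0.002, -0.009]
ft_force: [-0.4, 0.4, -1.0]
grip_width: 0.0212
grasp_force: 59.0
```

Request:
{"api": "move_arm", "payload": {
  "moves": [
    [[0.0015,0,0,0,0],[0.003,0,0,0,0],[0.003,0,0.003,0,0],[0.003,0,0.007,0,0],[0.003,0,0.011,0,0]]
  ]
}}

```text
clock: 19.32
eef_pos: [0.5126, -0.0025, 0.0438]
tool_rot: [1.0, 0.027, -0.0, -0.009]
ft_force: [0.4, -0.0, -1.9]
grip_width: 0.0212
grasp_force: 59.0
```

Request:
{"api": "move_arm", "payload": {
  "moves": [
    [[0,0,0.005,0,0],[0,0,0.012,0,0],[0,0,0.025,0,0],[0,0,0.05,0,0],[0,0,0.075,0,0]]
  ]
}}

```text
clock: 19.95
eef_pos: [0.5125, -0.0025, 0.1198]
tool_rot: [1.0, 0.027, -0.0, -0.009]
ft_force: [0.9, -0.4, -1.8]
grip_width: 0.021
grasp_force: 59.0
```

Request:
{"api": "move_arm", "payload": {
  "moves": [
    [[0,0,0.01,0,0],[0,0,0.016,0,0],[0,0,0.016,0,0]]
  ]
}}

```text
clock: 20.32
eef_pos: [0.5123, -0.0024, 0.1342]
tool_rot: [1.0, 0.027, -0.0, -0.009]
ft_force: [-0.8, 0.0, -1.3]
grip_width: 0.0211
grasp_force: 59.0
```

Request:
{"api": "move_arm", "payload": {
  "moves": [
    [[0,-0.03,0,0,0],[0.001,-0.08,0,0,0],[0.003,-0.135,0,-2,0],[0.005,-0.19,0,-5,0],[0.006,-0.235,0,-7,0]]
  ]
}}

```text
clock: 20.95
eef_pos: [0.5177, -0.2393, 0.1331]
tool_rot: [0.999, -0.035, -0.001, -0.009]
ft_force: [0.9, -1.0, -1.4]
grip_width: 0.0212
grasp_force: 59.1
```

Request:
{"api": "move_arm", "payload": {
  "moves": [
    [[0.001,-0.022,0,0,0],[0.001,-0.027,0,0,0],[0.001,-0.027,0,0,0],[0.001,-0.027,0,0,0]]
  ]
}}

```text
clock: 21.45
eef_pos: [0.5196, -0.2628, 0.1343]
tool_rot: [0.999, -0.033, -0.0, -0.009]
ft_force: [0.9, 0.4, -2.4]
grip_width: 0.0213
grasp_force: 59.2
```

```bash
python3 - <<'E'
from h import *
np.set_printoptions(precision=4,suppress=True)
s=Cam("side");t=Cam("top")
cv2.imwrite("pics/b.png",np.vstack([np.hstack([crop(s.im,260,100,100,75,4),crop(t.im,320,130,100,75,4)]),np.hstack([crop(s.im,180,170,100,75,4),crop(t.im,210,110,100,75,4)])]))
o=monitor.get_obs();print(o['eef_pos'],o['tool_rot'],o['joint_pos'],o['ft_force'])
E
```

```text
[ 0.5197 -0.2631  0.1346] [ 0.9994 -0.0334  0.0002 -0.009 ] [-0.4772  0.4641  0.0713  1.1854  0.0164  2.7312] [ 1.0116 -0.2736 -1.3294]
```

View pics/b.png

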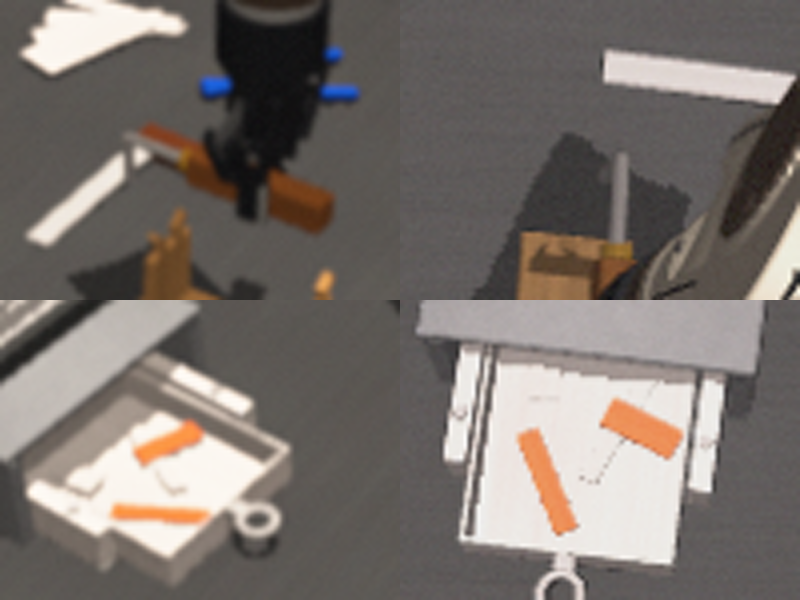

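Request:
{"api": "move_arm", "payload": {
  "moves": [
    [[0,-0.0013,-0.02,0,0],[0,-0.0013,-0.04,0,0],[0,-0.0013,-0.055,0,0],[0,-0.0013,-0.066,0,0],[0,-0.0013,-0.071,0,0]]
  ]
}}

```text
clock: 22.18
eef_pos: [0.5194, -0.2655, 0.0628]
tool_rot: [0.999, -0.034, -0.0, -0.009]
ft_force: [-0.2, -0.0, -1.7]
grip_width: 0.0208
grasp_force: 59.2
```

Request:
{"api": "move_arm", "payload": {
  "moves": [
    [[0,0,-0.003,0,0],[0,0,-0.006,0,0],[0,0,-0.008,0,0],[0,0,-0.008,0,0]]
  ]
}}

```text
clock: 22.68
eef_pos: [0.5195, -0.2658, 0.0554]
tool_rot: [0.999, -0.034, 0.0, -0.009]
ft_force: [-0.0, -0.3, -0.9]
grip_width: 0.0213
grasp_force: 59.2
```

Request:
{"api": "move_arm", "payload": {
  "moves": [
    [[0,0.001,-0.0005,0,0],[0,0.001,-0.001,0,0],[0,0.001,-0.0015,0,0],[0,0.001,-0.0015,0,0]]
  ]
}}

```text
clock: 23.18
eef_pos: [0.5196, -0.2647, 0.0541]
tool_rot: [0.999, -0.034, 0.0, -0.009]
ft_force: [-0.3, 0.5, 0.1]
grip_width: 0.0213
grasp_force: 59.4
```

Request:
{"api": "move_arm", "payload": {
  "moves": [
    [[0,0,-0.0005,0,0],[0,0,-0.0005,0,30],[0,0,-0.0005,0,40],[0,0,-0.0005,0,70],[0,0,-0.0005,0,100]]
  ]
}}

```text
clock: 23.8
eef_pos: [0.5195, -0.2648, 0.0533]
tool_rot: [0.999, -0.034, 0.0, -0.009]
ft_force: [-0.2, 0.1, -0.1]
grip_width: 0.069
grasp_force: 0.0
```

Request:
{"api": "move_arm", "payload": {
  "moves": [
    [[0,0,0,0,100],[0,0,0,0,100],[0,0,0.015,0,100],[0,0,0.035,0,100],[0,0,0.06,0,100]]
  ]
}}

```text
clock: 24.42
eef_pos: [0.5194, -0.2647, 0.1147]
tool_rot: [0.999, -0.034, 0.0, -0.009]
ft_force: [0.4, -0.9, 0.6]
grip_width: 0.0854
grasp_force: 0.0
```

Request:
{"api": "move_arm", "payload": {
  "moves": [
    [[0,0,0.05,0,100],[-0.03,-0.03,0.1,0,100],[-0.07,-0.06,0.12,5,100],[-0.12,-0.09,0.12,10,100],[-0.17,-0.12,0.12,18,100]]
  ]
}}

```text
clock: 25.05
eef_pos: [0.3484, -0.3858, 0.2353]
tool_rot: [0.992, 0.125, -0.0, -0.007]
ft_force: [0.1, -0.3, -0.8]
grip_width: 0.0853
grasp_force: 0.0
```

Request:
{"api": "move_arm", "payload": {
  "moves": [
    [[-0.04,-0.02,0,5,100],[-0.08,-0.04,0,10,100],[-0.08,-0.04,0,10,100]]
  ]
}}

```text
clock: 25.42
eef_pos: [0.2672, -0.426, 0.2348]
tool_rot: [0.979, 0.206, -0.002, -0.008]
ft_force: [0.0, 0.7, 0.6]
grip_width: 0.0854
grasp_force: 0.0
```

```bash
python3 - <<'E'
from h import *
s=Cam("side");t=Cam("top")
cv2.imwrite("pics/f.png",np.vstack([np.hstack([crop(s.im,270,140,100,75,4),crop(t.im,320,170,100,75,4)]),np.hstack([crop(s.im,130,130,200,150,2),crop(t.im,80,20,360,270,400/360)])]))
o=monitor.get_obs();print(o['clock'],o['eef_pos'],o['ft_force'])
E
```

```text
25.525 [ 0.26942721 -0.42503741  0.23439928] [-4.17211416e-04  4.18359114e-01  5.80235749e-01]
```

View pics/f.png

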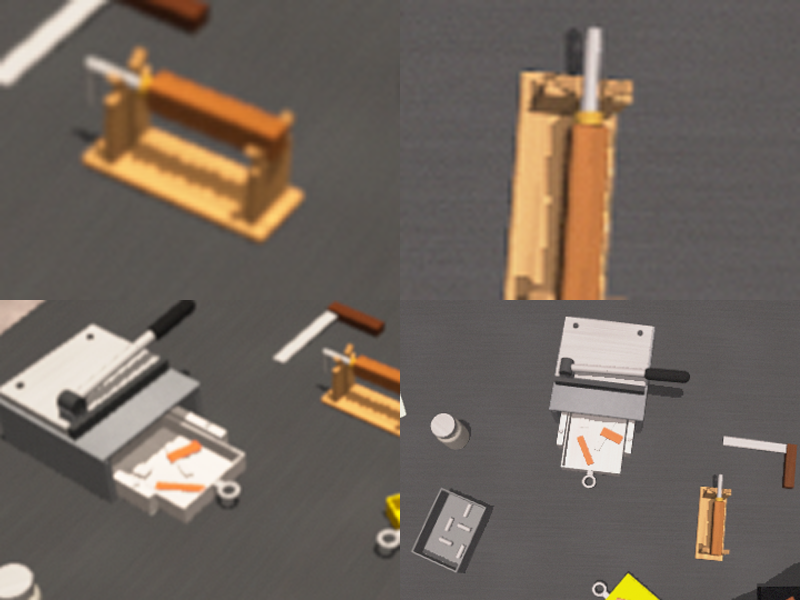

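The hook is back in its rest as found, with the rod end at (593,30) in the top crop, the same place as before. The tray is drawn out and unhooked, and nothing else has moved.

```bash
python3 -c "
from workcell import job; print(job.job_done())"
```

```text
the job is handed in; nothing more can be done
None
```

The job is handed in after about 25.5 s: the hook drew the tray out to its stop, held it there at about 11.5 N (roughly 8 N above the 3.6 N drag) for about 1.5 s, then was unhooked and laid back in its rest, with nothing else moved in the last pictures.

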